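# Latch two ribbon cassettes into their rack slots

## Robot

A 7-joint arm with a two-finger parallel gripper is mounted at the origin on a cart in front of the work surface, level with it; the furniture and walls round the work are solid. World frame = base frame: x ahead of the robot, y to its left, z up, the work surface at z = 0. Lengths are in m, angles in rad, forces in N, time in s.
With the tool pointing down it reaches from about 0.4 to 0.85 m from the base axis. Payload 10.4 kg.
Tool frame: the origin (TCP) lies at the centre of the arm's flange, where the gripper is bolted on; the fingertips stand 182 mm ahead of it and the grasp point (between the pads) lies r.grasp_offset ahead of it (r.grasp_offset is the distance from the TCP to the grasp point, in m); z points along the fingers, y is the line along which they close (so a half turn about z gives the same grasp; the last joint's range is limited). The gripper opens to 87 mm and grips with 3 to 60 N. Pads are 19 mm wide; open, the fingers measure 117 mm over their backs; the gripper's body (75 mm by 190 mm) begins 51 mm behind the grasp point.
Start: joints at [-1.328, 0.332, -0.065, 1.46, 0.022, 1.35, -0.088], TCP at [0.164, 0.603, 0.405] pointing down, gripper open.
Joint ranges: [-2.6, 2.6], [-0.5, 2.12], [-1.47, 1.34], [0.16, 2.42], [-1.27, 4.41], [0.06, 2.06], [-2.6, 2.6]. Speed limits (rad/s): [2.22, 2.22, 2.79, 2.79, 3.14, 3.14, 3.14].

## Interface

Orientations are given as a unit quaternion [x, y, z, w].
In Python, from bench import status, vision, job, spotter, r gives the robot as it stands. The module is installed in compiled form; this text tells all that it offers.
- The arm moves only by the tool play_rows, never from a script. Its argument "series" is a list of rows, each a list of 6 numbers: the shift along the tool's x, y, z each as a share of 150 mm, from -1 to 1, then the turn, a rotation vector about the tool's x, y, z each as a share of 30 degrees, from -1 to 1. In form: [[x, y, z, ax, ay, az], ...]. A call has 1 to 5 rows; each row is the pose to reach, as a shift and turn from the pose commanded when the call began, along the tool's axes at that moment; what a row does not reach only later rows make up. A row lasts 1/10 s, in which the tool goes at most 50 mm and 8.59 degrees, less where a joint would pass 70% of its speed; a pose out of reach is approached as far as the arm can. A call with a number of a shift or a turn outside -1 to 1 is refused whole. A call with a gripper value outside its range is refused whole. "fingers" is the opening, from -1 (shut) to 1 (fully open), set as the call begins (left out, the last holds). The fingers move at their own pace and stop on an object; "squeeze" is the grip in N (left out, the last holds). Time passes only in rows, so rows that repeat a pose let the fingers close. It gives the time, the measured TCP pose, the force, the opening and the grip force at its end, in the units of the state.
- status.read_state(): the state, without advancing time (a new reading comes with each control period).
- vision.camera(name): name is "scene" or "top" or "wrist"; returns the picture (384x512x3 uint8, blue, green, red); there is no depth.
- vision.calibration(name): a dict with "fx", "fy", "cx", "cy" (pixels), "rvec" (rotation vector, rad) and "tvec" (3), from world to camera coordinates, as OpenCV has them; the wrist camera has in their place "T_tool_cam" (4x4, takes a point from camera to tool coordinates, whose origin is the TCP and whose axes are the flange's). Camera axes: x right, y down, z forward; pixel columns grow to the right and rows downward; lengths in m; the calibration is good to about 2 mm. A picture is of the moment at which its call begins: read the wrist's pose just before it. calibration takes no time and is no camera call.
- job.close_job(): hands the job in; it is judged then, once.
Trained networks look in the newest picture that a camera, given by its name, has taken for a name from the list of things; names that differ only in an ending like _2 or _b are one class to them, and where a whole thing is asked for, a point or a joint stands for the part that bears it (a point fixed in the world has none). Each returns a list of dicts, best first, with "conf" (0 to 1); they miss things now and then, are a little off and sometimes report something else, mostly with a low value. They report only what shows in the picture. A call takes as long as a camera call. They do not tell look-alikes from the thing itself.
- spotter.boxes_of(camera, name): "point" ([x, y, z] in m, in world coordinates, good to about 4 mm: the middle of the surface that is visible of it).
- spotter.regions_of(camera, name): "pixels" (384x512 bool, what is visible of it).
The state is a dict: "time": time; "joint_positions": joint angles; "joint_vel": joint speeds; "joint_torque": joint torques, N m; "ee_pos": TCP position; "eef_rot": TCP orientation; "ft_force": force on the tool from outside, world axes, zero at the start; "torque": the same for the moment, N m; "width": finger opening in m; "grip_force": force on a finger pad.
Only numpy, scipy, OpenCV 4.12 (cv2) and the standard library are available. Lean on these libraries where they do the work, as an engineer would, in place of code of your own. Each camera call takes 0.05 s, during which the arm holds its last target. There are 200 camera calls.

## Task

Load the two ribbon cassettes standing on the worktop into the two empty slots of the rack, the thick one in the wide slot and the thin one in the narrow slot, each with its stepped toe at the latch end. Push each straight down so that its toe presses the spring latch open, until it sits fully home and the latch snaps back over the toe; then let go. Leave the cassette already in the rack, the label roll and the small parcel where they are.

Things in the scene. Friction and masses are not known exactly. Their poses are not given: they have to be found in the camera images.
- cassette_thick: Thick ribbon cassette: upright grey plastic block, 42 mm thick (y), 108 long (x), 92 high, with a black grip rib on top (52 long, 16 thick, 36 high, centred at x = +5 mm; 128 mm high in all). Its -x end, towards the robot, has a stepped toe. About 0.3 kg. Origin: centre of the underside; z up.
- cassette_thin: Thin ribbon cassette: upright grey plastic block, 26 mm thick (y), 108 long (x), 92 high, with a black grip rib on top (52 long, 16 thick, 36 high, centred at x = +5 mm; 128 mm high in all). Its -x end, towards the robot, has a stepped toe. About 0.22 kg. Origin: centre of the underside; z up.
- cassette_thick_grip (a point): Middle of the thick cassette's grip rib, 114 mm above its underside (22 mm above its shoulders): pinch the 16 mm rib here from above, fingers closing along the cassette's y.
- cassette_thin_grip (a point): The same point on the thin cassette, 114 mm above its underside.
- cassette_thick_toe (a point): Middle of the end face of the thick cassette's toe, at x = -54, z = 19 mm of the cassette. The toe is the lowest 38 mm of the -x end, sticking out 20 mm (x = -54 to -34) beyond the end face above it; full thickness.
- cassette_thin_toe (a point): The same point on the thin cassette, whose toe has the same shape.
- slot_wide: Empty wide slot for the 42 mm cassette: open-topped grey pocket, inside 48 mm wide (y), 116 long (x = -58 to 58), walls 84 high with flared lead-ins to 96; latch at its -x end. Origin: centre of its underside, 10 mm above the worktop (on the base plate). Floor at z = +4 mm: a cassette fully home has its origin at (0, 0, 4) mm here, axes parallel.
- slot_narrow: Empty narrow slot for the 26 mm cassette: open-topped grey pocket, inside 32 mm wide (y), 116 long (x = -58 to 58), walls 84 high with flared lead-ins to 96; latch at its -x end. Origin: centre of its underside, 10 mm above the worktop (on the base plate). Floor at z = +4 mm: a cassette fully home has its origin at (0, 0, 4) mm here, axes parallel.
- latch_wide (a joint): Spring rocker latch of the wide slot, dark steel, 16 mm wide; rad, 0 = closed, up to 0.5 open. Pin at x = -64, z = 88 mm of the slot; nose reaches in to x = -46, underside at z = 47, ramp above it; thumb tab up to z = 122. A toe pushed down (some 4 to 10 N, more than its weight) opens it to 0.1 to 0.25; it springs back over the toe in the last 6 mm.
- latch_narrow (a joint): Spring rocker latch of the narrow slot, dark steel, 16 mm wide; rad, 0 = closed, up to 0.5 open. Pin at x = -64, z = 88 mm of the slot; nose reaches in to x = -46, underside at z = 47, ramp above it; thumb tab up to z = 122. A toe pushed down (some 4 to 10 N, more than its weight) opens it to 0.1 to 0.25; it springs back over the toe in the last 6 mm.
- rack: The rack: fixed aluminium base plate, 180 mm (x) x 260 mm (y) x 10 mm, with three slots side by side, 80 mm apart along y, in any order; all latches at its -x side, roughly towards the robot. Origin: centre of the plate's underside.
- cassette_loaded: A second thin cassette (26 mm), already latched in the third slot of the rack, same shape and axes as the others; leave it. Origin: centre of its underside.
- label_roll: White label roll, 52 mm diameter, 42 mm high, standing behind the loose cassettes; a bystander. Origin: centre of its underside.
- parcel_small: Small brown parcel, 70 x 125 x 53 mm, lying between the rack and the loose cassettes, towards the robot; a bystander. Origin: centre of its underside.
Things that resemble listed ones, but are neither listed nor needed, are in the scene too. What is shaped like the cassette_thin but blue is not meant.

How it is judged:
By the outcome, as a careful person would: the job done as asked, in the order asked, and still so for the second after the job is handed in, with the robot touching nothing.
It also fails if it takes over 58 s, if anything falls off the work surface, if the arm or the gripper's body presses on something with over 40 N, if the wrist force passes 120 N, or if a joint passes its speed limit or range.

## Working session

There is one attempt and no reset: what is moved stays moved. The work goes in short steps, Python scripts to look and compute and a tool call to move; the robot and the scene stay as the last step left them, time stands still between calls to the robot, and variables do not carry over. Pictures are saved under pics/ and viewed, at most 10 in all, crops included, and the job is handed in when it is done.

Besides the shell and the picture viewer there is one more tool, called after "Call:" as a command line: name --pt "numbers of a row" for each row, then --argument value for the rest. play_rows: Moves the arm, as the interface text tells. Shift numbers are shares of 150 mm and turn numbers shares of 30 degrees, none past 1 either way. Its arguments: {"type":"object","properties":{"series":{"type":"array","items":{"type":"array","items":{"type":"number"}}},"fingers":{"type":"number"},"squeeze":{"type":"number"}},"required":["series"]}

```bash
mkdir -p pics; ls; cat > h.py <<'E'
import numpy as np, cv2
from scipy.spatial.transform import Rotation as R
from bench import status, vision, job, spotter, r
def shot(cam):
    s=status.read_state(); return s, vision.camera(cam)
def cam(c,s=None):
    k=vision.calibration(c); K=np.array([[k['fx'],0,k['cx']],[0,k['fy'],k['cy']],[0,0,1.]])
    if 'rvec' in k:
        Rm=cv2.Rodrigues(np.array(k['rvec'],float))[0]; t=np.array(k['tvec'],float).ravel()
    else:
        T=np.eye(4); T[:3,:3]=R.from_quat(s['eef_rot']).as_matrix(); T[:3,3]=s['ee_pos']
        W=np.linalg.inv(T@np.array(k['T_tool_cam'])); Rm=W[:3,:3]; t=W[:3,3]
    return K,Rm,t
def proj(P,C):
    K,Rm,t=C; p=(np.atleast_2d(P)@Rm.T+t)@K.T; return p[:,:2]/p[:,2:]
def at_z(uv,C,z):
    K,Rm,t=C; d=(np.c_[np.atleast_2d(uv),np.ones(len(np.atleast_2d(uv)))]@np.linalg.inv(K).T)@Rm; o=-Rm.T@t
    return o+d*((z-o[2])/d[:,2])[:,None]
E
python3 - <<'E'
from h import *
ims=[]
print(r.grasp_offset, status.read_state())
for c in ['scene','top']:
    s,im=shot(c); ims.append(im); cv2.imwrite(f'pics/{c}0.png',im)
    for n in ['cassette_thick','cassette_thin','slot_wide','slot_narrow','cassette_loaded','cassette_thick_grip','cassette_thin_grip','cassette_thick_toe','cassette_thin_toe','latch_wide','latch_narrow','rack','label_roll','parcel_small']:
        C=cam(c)
        print(c,n,[(np.round(b['point'],3).tolist(),proj(b['point'],C).round().astype(int).tolist(),round(b['conf'],2)) for b in spotter.boxes_of(c,n)])
E
```

```text
pics
0.1635 {'time': 0.0, 'joint_positions': array([-1.32759571,  0.33289333, -0.06470921,  1.46097102,  0.02159497,
        1.34986521, -0.0885009 ]), 'joint_vel': array([ 2.36319469e-03, -3.62882237e-04,  2.19479548e-04, -3.45017877e-05,
        1.73703174e-04, -5.62900636e-04, -1.43407424e-03]), 'joint_torque': array([-3.98709371e-04, -6.23263121e+01,  2.42995564e-02, -3.89899850e+01,
       -6.14530127e-02,  3.98215838e-02,  1.16122183e-04]), 'ee_pos': array([0.16413077, 0.60293065, 0.40392618]), 'eef_rot': array([ 1.32495357e-01,  9.91183364e-01, -7.17705808e-04, -6.65383523e-05]), 'ft_force': array([-0.44884569, -0.3269169 , -0.12729161]), 'torque': array([0.00816611, 0.01559263, 0.00289692]), 'grip_force': 0.0, 'width': 0.08694053861240393}
scene cassette_thick [([0.54, 0.286, 0.072], [[216, 145]], 0.88), ([0.495, -0.091, 0.1], [[286, 230]], 0.55), ([0.357, 0.029, 0.049], [[210, 238]], 0.28)]
scene cassette_thin [([0.337, 0.377, 0.067], [[139, 158]], 0.82), ([0.542, 0.185, 0.061], [[236, 167]], 0.6)]
scene slot_wide [([0.554, -0.084, 0.081], [[303, 221]], 0.59)]
scene slot_nar
[... 1456 characters left out ...]
 0.57)]
top cassette_thin_grip [([0.334, 0.388, 0.095], [[124, 263]], 0.77), ([0.536, 0.191, 0.096], [[208, 185]], 0.59)]
top cassette_thick_toe [([0.532, 0.288, 0.093], [[170, 186]], 0.96)]
top cassette_thin_toe [([0.542, 0.191, 0.093], [[208, 183]], 0.74), ([0.542, -0.19, 0.08], [[353, 187]], 0.37)]
top latch_wide []
top latch_narrow [([0.476, -0.166, 0.102], [[347, 210]], 0.56)]
top rack [([0.484, -0.143, 0.009], [[330, 213]], 0.6), ([0.542, -0.188, 0.087], [[353, 187]], 0.31)]
top label_roll [([0.671, 0.213, 0.038], [[204, 143]], 0.7), ([0.493, -0.085, 0.102], [[315, 203]], 0.51), ([0.563, -0.103, 0.078], [[319, 179]], 0.21)]
top parcel_small [([0.367, 0.046, 0.054], [[262, 254]], 0.79)]
```

```bash
python3 - <<'E'
import cv2,numpy as np
a=cv2.imread('pics/scene0.png')[100:360,90:410]; b=cv2.imread('pics/top0.png')[120:300,90:430]
cv2.imwrite('pics/a.png',cv2.resize(a,None,fx=2.3,fy=2.3,interpolation=3)); cv2.imwrite('pics/b.png',cv2.resize(b,None,fx=2.3,fy=2.3,interpolation=3))
E
```

```text
(no output)
```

View pics/a.png

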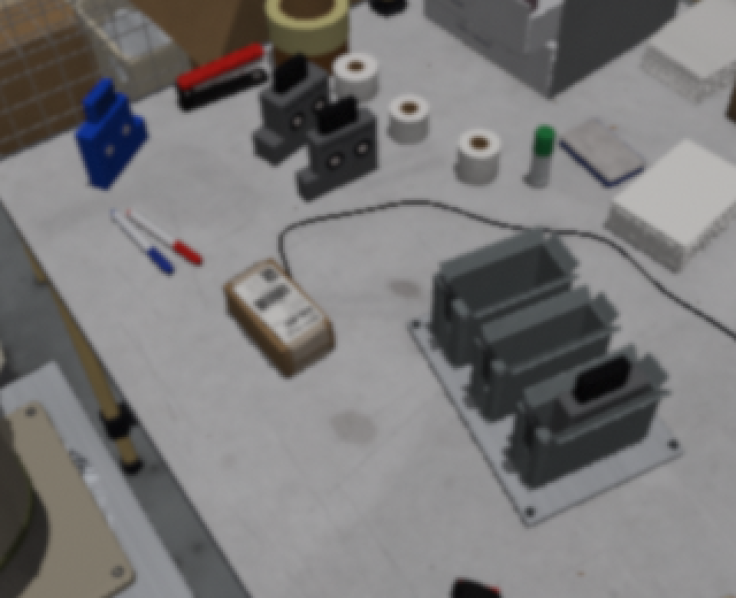

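View pics/b.png

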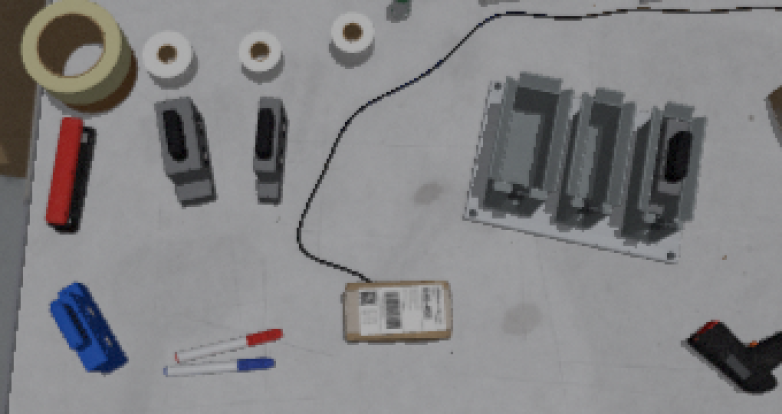

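```bash
cat >> h.py <<'E'
from scipy.optimize import minimize
def boxpts(x0,x1,y0,y1,z0,z1): return np.array([[x,y,z] for x in(x0,x1) for y in(y0,y1) for z in(z0,z1)],float)/1000
def cass(w):
    h=w/2; return [boxpts(-54,54,-h,h,0,38),boxpts(-34,54,-h,h,0,92),boxpts(-21,31,-8,8,92,128)]
def pose(P,p,z=0):
    c,s=np.cos(p[2]),np.sin(p[2]); return P@np.array([[c,-s,0],[s,c,0],[0,0,1]]).T+np.array([p[0],p[1],z])
def render(parts,p,C,z=0,shape=(384,512),S=4):
    m=np.zeros((shape[0]*S,shape[1]*S),np.uint8)
    for P in parts:
        q=(proj(pose(P,p,z),C)+.5)*S
        cv2.fillConvexPoly(m,cv2.convexHull(q.astype(np.float32)).astype(np.int32),255)
    return cv2.resize(m,(shape[1],shape[0]),interpolation=cv2.INTER_AREA)/255.
def fit(parts,p0,views,z=0):
    # views: (mask, cam)
    def cost(p): return sum(np.abs(render(parts,p,C,z)-m).sum()/m.sum() for m,C in views)
    best=None
    for dy in (-.2,0,.2):
        o=minimize(cost,p0,method='Nelder-Mead',options=dict(initial_simplex=np.array(p0)+np.array([[0,0,dy],[.012,0,dy],[0,.012,dy],[0,0,dy+.1]]),xatol=1e-4,fatol=1e-4))
        if best is None or o.fun<best.fun: best=o
    return best.x,best.fun
def mask(camn,name,pt,C):
    "network region nearest to pt's pixel"
    L=spotter.regions_of(camn,name); u=proj(pt,C)[0]
    if not L: return None
    k=min(L,key=lambda b:np.linalg.norm(np.argwhere(b['pixels'])[:,::-1].mean(0)-u)); print(camn,name,'conf',round(k['conf'],2),'n',k['pixels'].sum(),'off',np.round(np.argwhere(k['pixels'])[:,::-1].mean(0)-u,1)); return k['pixels'].astype(float)
E
python3 - <<'E'
from h import *
print(vision.calibration('wrist'), vision.calibration('top')['fx'])
for n,w,p0 in [('cassette_thick',42,[.54,.286,.1]),('cassette_thin',26,[.54,.188,.0])]:
    V=[]
    for c in ['scene','top']:
        C=cam(c); m=mask(c,n,[p0[0],p0[1],.07],C)
        if m is not None: V.append((m,C))
    print(n,fit(cass(w),p0,V),[fit(cass(w),p0,[v]) for v in V])
# rack plate corners rough from top view crop
C=cam('top')
uv=np.array([[490,80],[466,217],[676,262]])/2.3+[90,120]
print(at_z(uv,C,.01).round(3), status.read_state()['time'])
E
```

```text
{'fx': 301.89902690673796, 'fy': 301.89902690673796, 'cx': 259.76795498932603, 'cy': 196.98219839019106, 'T_tool_cam': array([[ 7.45535113e-04, -9.51738341e-01, -3.06909716e-01,
         8.43010281e-02],
       [ 9.99999702e-01,  6.47520247e-04,  4.21182640e-04,
         5.10144132e-04],
       [-2.02125412e-04, -3.06909939e-01,  9.51738540e-01,
         2.08703630e-02],
       [ 0.00000000e+00,  0.00000000e+00,  0.00000000e+00,
         1.00000000e+00]])} 397.1990714075197
scene cassette_thick conf 0.78 n 1047 off [-0.1  1. ]
top cassette_thick conf 0.8 n 871 off [-2.2 -0.2]
cassette_thick (array([0.5444063 , 0.29615359, 0.24488779]), np.float64(0.2566187632457496)) [(array([0.5475313 , 0.30086146, 0.36674725]), np.float64(0.1570874768245407)), (array([0.54298556, 0.29573673, 0.23757537]), np.float64(0.0668692735417933))]
scene cassette_thin conf 0.61 n 1125 off [ 2.1 -0.6]
top cassette_thin conf 0.61 n 572 off [-2.4 -1.3]
cassette_thin (array([ 0.54724196,  0.19683535, -0.03053426]), np.float64(0.16188936118347882)) [(array([0.55083717, 0.19999648, 0.0183346 ]), np.float64(0.06368976034858387)), (array([ 0.54669026,  0.19683321, -0.04110025]), np.float64(0.06578225695872755))]
[[ 0.653 -0.069  0.01 ]
 [ 0.479 -0.038  0.01 ]
 [ 0.43  -0.288  0.01 ]] 1.7
```

```bash
cat >> h.py <<'E'
def Rt(yaw): return R.from_euler('z',yaw)*R.from_quat([0,1,0,0])
def plan(*wps,level=True):
    "wps: (x,y,z,yaw) TCP targets; prints one call per <=150mm/30deg leg"
    s=status.read_state(); p=np.array(s['ee_pos']); q=R.from_quat(s['eef_rot'])
    for w in wps:
        tp=np.array(w[:3]); tq=Rt(w[3])
        for _ in range(9):
            d=q.inv().apply(tp-p)/.15; v=(q.inv()*tq).as_rotvec()/np.radians(30)
            f=min(1,1/max(np.abs(d).max(),1e-9),1/max(np.abs(v).max(),1e-9), (.245/.15)/max(np.linalg.norm(d),1e-9))
            row=np.r_[d*f,v*f].round(3)
            if np.abs(row).max()<.002: break
            n=max(np.linalg.norm(row[:3])*.15/.05,np.linalg.norm(row[3:])*30/8.59)
            print(row.tolist(),'rows',round(n,1))
            p=p+q.apply(row[:3]*.15); q=q*R.from_rotvec(row[3:]*np.radians(30))
            if f==1: break
        print('--')
def now():
    s=status.read_state(); print('t',round(s['time'],2),'pos',np.round(s['ee_pos'],4),'yaw',round((R.from_quat(s['eef_rot'])*Rt(0).inv()).as_rotvec()[2],4),'rv',(R.from_quat(s['eef_rot'])*Rt(0).inv()).as_rotvec().round(4)[:2],'F',np.round(s['ft_force'],1),'w',round(s['width'],4),'g',round(s['grip_force'],1)); return s
E
python3 - <<'E'
from h import *
now(); plan((.50,.24,.38,0.))
E
```

```text
t 1.7 pos [0.1642 0.6031 0.4048] yaw -0.2658 rv [0.0001 0.    ] F [ 0.   0.2 -0.2] w 0.0871 g 0.0
[-1.0, -0.625, 0.059, 0.0, -0.0, -0.182] rows 3.5
[-1.0, -0.766, 0.063, 0.0, -0.0, -0.194] rows 3.8
[-0.625, -0.589, 0.043, 0.0, 0.0, -0.132] rows 2.6
--
```

Call:
play_rows --pt "-1.0 -0.625 0.059 0 0 -0.182" --pt "-1.0 -0.625 0.059 0 0 -0.182" --pt "-1.0 -0.625 0.059 0 0 -0.182" --pt "-1.0 -0.625 0.059 0 0 -0.182"

```text
time: 2.1
ee_pos: [0.2875, 0.4699, 0.396]
eef_rot: [0.087, 0.996, -0.0, 0.001]
ft_force: [1.1, -0.0, -0.9]
width: 0.0872
grip_force: 0.0
```

Call:
play_rows --pt "-1.0 -0.766 0.063 0 0 -0.194" --pt "-1.0 -0.766 0.063 0 0 -0.194" --pt "-1.0 -0.766 0.063 0 0 -0.194" --pt "-1.0 -0.766 0.063 0 0 -0.194"

```text
time: 2.5
ee_pos: [0.4144, 0.3318, 0.3866]
eef_rot: [0.035, 0.999, 0.0, 0.0]
ft_force: [0.1, 0.6, -1.0]
width: 0.0869
grip_force: 0.0
```

Call:
play_rows --pt "-0.625 -0.589 0.043 0 0 -0.132" --pt "-0.625 -0.589 0.043 0 0 -0.132" --pt "-0.625 -0.589 0.043 0 0 -0.132" --pt "-0.625 -0.589 0.043 0 0 -0.132" --pt "-0.625 -0.589 0.043 0 0 -0.132"

```text
time: 3.0
ee_pos: [0.5002, 0.2397, 0.3799]
eef_rot: [0.001, 1.0, 0.0, -0.0]
ft_force: [-1.0, -0.2, -0.3]
width: 0.0869
grip_force: 0.0
```

```bash
python3 - <<'E'
from h import *
now(); s,im=shot('wrist'); cv2.imwrite('pics/w1.png',im); C=cam('wrist',s)
import pickle; pickle.dump((s,C),open('w1.pkl','wb'))
for n,w,p0 in [('cassette_thick',42,[.543,.296,.24]),('cassette_thin',26,[.547,.197,-.03])]:
    m=mask('wrist',n,[p0[0],p0[1],.07],C)
    if m is not None: print(fit(cass(w),p0,[(m,C)])); np.save('m_'+n,m)
    print(n,[(b['conf'],np.round(b['point'],4)) for b in spotter.boxes_of('wrist',n+'_grip')])
v=im.copy()
for w,p in [(42,[.543,.296,.24]),(26,[.547,.197,-.03])]:
    m=(render(cass(w),p,C)>.5).astype(np.uint8); cv2.drawContours(v,cv2.findContours(m,0,1)[0],-1,(0,255,0),1)
cv2.imwrite('pics/w1v.png',cv2.resize(v,(800,600)))
E
```

```text
t 3.0 pos [0.5002 0.2397 0.3799] yaw -0.0011 rv [0.0002 0.0003] F [-1.  -0.2 -0.3] w 0.0869 g 0.0
wrist cassette_thick conf 0.64 n 4401 off [-2.5 -7.4]
(array([0.54546903, 0.29649511, 0.23175454]), np.float64(0.2139362266151632))
cassette_thick [(0.94, array([0.5243, 0.287 , 0.0899]))]
wrist cassette_thin conf 0.86 n 5982 off [ 223.1 -203.1]
(array([ 0.57486622,  0.21439632, -0.18979858]), np.float64(1.5304232960318864))
cassette_thin [(0.58, array([0.5271, 0.2002, 0.0922])), (0.56, array([0.3575, 0.3971, 0.0623]))]
```

View pics/w1v.png

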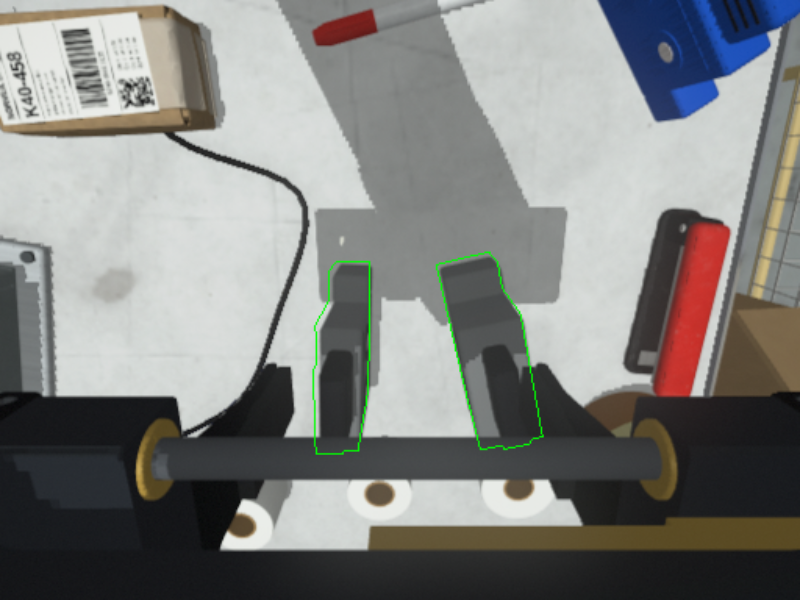

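```bash
cat >> h.py <<'E'
def edgefit(segs,p0,views,z=0,span=(.006,.006,.08),valid=None):
    "segs: list of (A,B) model points in m; views: (im,C). maximise mean gradient over projected segments; coarse grid then NM"
    pts=np.concatenate([A+(B-A)*np.linspace(0.03,.97,40)[:,None] for A,B in segs]); G=[]
    for im,C in views:
        g=cv2.GaussianBlur(im,(0,0),1.0).astype(np.float32)
        m=np.sqrt(sum(cv2.Sobel(g,cv2.CV_32F,a,b,ksize=3)**2 for a,b in((1,0),(0,1))).max(2)); G.append((np.minimum(m,80).astype(np.float32),C))
    def cost(p):
        t=0
        for m,C in G:
            u=proj(pose(pts,p,z),C).astype(np.float32); ok=np.ones(len(u),bool) if valid is None else valid(u)
            t-=cv2.remap(m,u[:,:1].copy(),u[:,1:].copy(),cv2.INTER_LINEAR).ravel()[ok].mean()
        return t
    g=[np.array(p0)+np.array([a,b,c]) for a in np.linspace(-1,1,7)*span[0] for b in np.linspace(-1,1,7)*span[1] for c in np.linspace(-1,1,9)*span[2]]
    g=sorted(g,key=cost)[0]
    o=minimize(cost,g,method='Nelder-Mead',options=dict(initial_simplex=g+np.array([[0,0,0],[.001,0,0],[0,.001,0],[0,0,.01]]),xatol=5e-5,fatol=1e-3))
    return o.x,o.fun,cost(np.array(p0))
def seg(*l): return [(np.array(a)/1000.,np.array(b)/1000.) for a,b in l]
def casseg(w):
    h=w/2
    return seg(((-54,-h,38),(-54,h,38)),((-54,-h,0),(-54,h,0)),((-34,-h,38),(-34,h,38)),((-34,-h,92),(-34,h,92)),
     ((-54,-h,38),(-34,-h,38)),((-54,h,38),(-34,h,38)),((-34,-h,92),(30,-h,92)),((-34,h,92),(30,h,92)),((-34,-h,38),(-34,-h,92)),((-34,h,38),(-34,h,92)))
E
python3 - <<'E'
from h import *
import pickle
s,C=pickle.load(open('w1.pkl','rb')); im=cv2.imread('pics/w1.png'); v=im.copy()
for n,w,p0 in [('thick',42,[.5445,.296,.235]),('thin',26,[.547,.196,-.03])]:
    S=casseg(w); S=S[:6]+(S[6:7] if n=='thin' else S[7:8])[:1]+S[6:8]
    o=edgefit(S,p0,[(im,C)],valid=lambda u:u[:,1]<275); print(n,o)
    V=[(im,C)]+[(cv2.imread(f'pics/{c}0.png'),cam(c)) for c in('top',)]
    for A,B in casseg(w):
        a,b=proj(pose(np.array([A,B]),o[0]),C); cv2.line(v,tuple((a*8).round().astype(int)),tuple((b*8).round().astype(int)),(0,255,0) ,1,shift=3)
cv2.imwrite('pics/w1f.png',cv2.resize(v[150:290,180:370],None,fx=4,fy=4,interpolation=0))
E
```

```text
thick (array([0.54569308, 0.29665753, 0.22205326]), np.float64(-55.115474700927734), np.float32(-49.4066))
thin (array([ 0.54912792,  0.19880104, -0.06835617]), np.float64(-60.94892501831055), np.float32(-28.731062))
```

View pics/w1f.png

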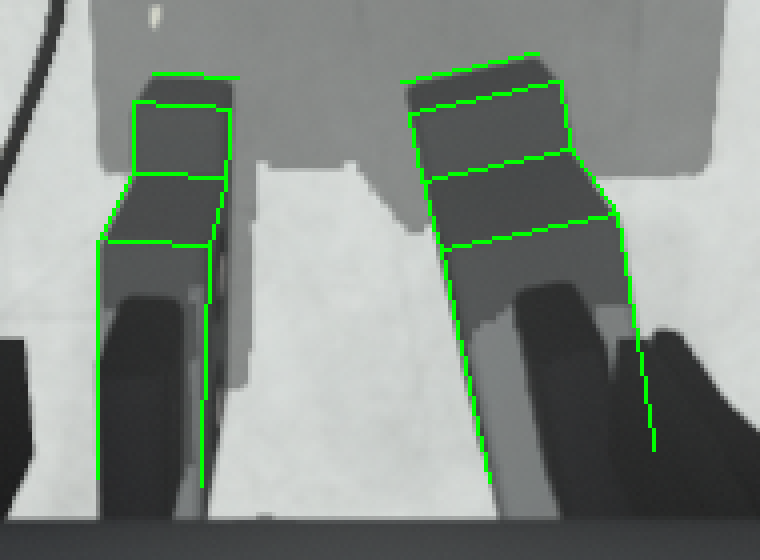

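```bash
python3 - <<'E'
from h import *
plan((.545,-.10,.45,-.19),(.535,-.20,.45,-.19))
E
```

```text
[-0.132, -1.0, -0.205, 0.0, -0.0, 0.161] rows 3.1
[-0.218, -1.0, -0.209, 0.001, -0.0, 0.164] rows 3.1
[-0.077, -0.25, -0.053, -0.0, -0.0, 0.042] rows 0.8
--
[-0.061, -0.667, 0.0, -0.0, -0.0, 0.0] rows 2.0
--
```

Call:
play_rows --pt "-0.132 -1.0 -0.205 0 0 0.161" --pt "-0.132 -1.0 -0.205 0 0 0.161" --pt "-0.132 -1.0 -0.205 0 0 0.161" --pt "-0.132 -1.0 -0.205 0 0 0.161"

```text
time: 3.65
ee_pos: [0.5206, 0.0837, 0.4126]
eef_rot: [0.046, 0.999, -0.0, 0.002]
ft_force: [-0.6, 0.7, -0.7]
width: 0.0871
grip_force: 0.0
```

Call:
play_rows --pt "-0.218 -1.0 -0.209 0 0 0.164" --pt "-0.218 -1.0 -0.209 0 0 0.164" --pt "-0.218 -1.0 -0.209 0 0 0.164" --pt "-0.295 -1.0 -0.262 0 0 0.206" --pt "-0.295 -1.0 -0.262 0 0 0.206"

```text
time: 4.15
ee_pos: [0.5521, -0.0643, 0.4511]
eef_rot: [0.097, 0.995, -0.0, 0.001]
ft_force: [0.1, 0.9, 0.1]
width: 0.0867
grip_force: 0.0
```

Call:
play_rows --pt "-0.0 -0.25 0 0 0 0" --pt "0 -0.25 0 0 0 0" --pt "0 -0.25 0 0 0 0"

```text
time: 4.45
ee_pos: [0.544, -0.0989, 0.4495]
eef_rot: [0.095, 0.995, 0.0, -0.0]
ft_force: [-0.4, 0.5, -0.5]
width: 0.0873
grip_force: 0.0
```

```bash
python3 - <<'E'
from h import *
import pickle
now(); s,im=shot('wrist'); cv2.imwrite('pics/w2.png',im); C=cam('wrist',s); pickle.dump((s,C),open('w2.pkl','wb'))
E
```

```text
t 4.45 pos [ 0.544  -0.0989  0.4495] yaw -0.1907 rv [0.0007 0.0007] F [-0.4  0.5 -0.5] w 0.0873 g 0.0
```

Call:
play_rows --pt "-0.06 -0.667 0 0 0 0" --pt "-0.06 -0.667 0 0 0 0" --pt "-0.06 -0.667 0 0 0 0" --pt "-0.06 -0.667 0 0 0 0"

```text
time: 4.9
ee_pos: [0.5341, -0.1995, 0.4496]
eef_rot: [0.096, 0.995, 0.0, -0.0]
ft_force: [-0.4, 1.3, -0.0]
width: 0.0868
grip_force: 0.0
```

```bash
python3 - <<'E'
from h import *
import pickle
now(); s,im=shot('wrist'); cv2.imwrite('pics/w3.png',im); C=cam('wrist',s); pickle.dump((s,C),open('w3.pkl','wb'))
cv2.imwrite('pics/w3v.png',cv2.resize(im[:290],None,fx=1.56,fy=1.56,interpolation=3))
E
```

```text
t 4.9 pos [ 0.5341 -0.1995  0.4496] yaw -0.192 rv [0.0005 0.0004] F [-0.4  1.3 -0. ] w 0.0868 g 0.0
```

View pics/w3v.png

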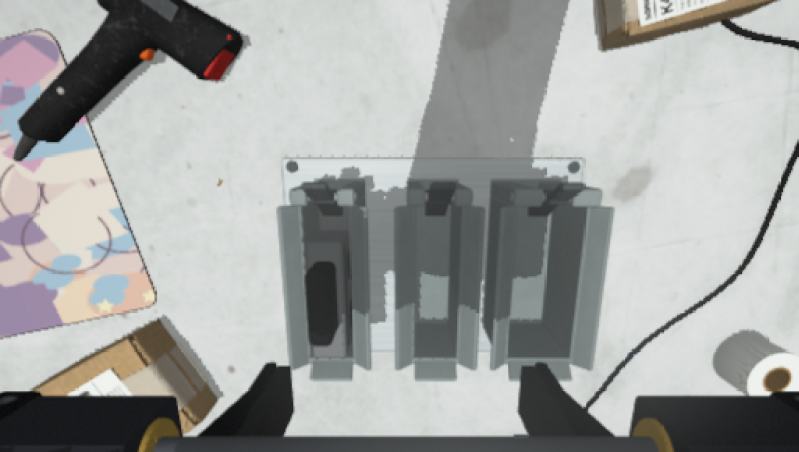

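```bash
cat >> h.py <<'E'
def slotseg(h): return seg(((-58,-h,84),(58,-h,84)),((-58,h,84),(58,h,84)),((58,-h,84),(58,h,84)),((58,-h,4),(58,h,4)),((58,-h,4),(58,-h,84)),((58,h,4),(58,h,84)))
E
python3 - <<'E'
from h import *
import pickle
Cs=[pickle.load(open(f'w{i}.pkl','rb'))[1] for i in(2,3)]; ims=[cv2.imread(f'pics/w{i}.png') for i in(2,3)]
c=at_z(np.array([[181.4,100.6],[375,100.6]]),Cs[1],.01); print(c.round(4),np.linalg.norm(c[0]-c[1]))
yaw=np.arctan2(*(c[1]-c[0])[:2])*-1; m=c.mean(0)[:2]; ctr=m+.09*np.array([np.cos(yaw),np.sin(yaw)]); print('rack0',ctr,yaw)
P=seg(((-90,-130,10),(-90,130,10)),((-90,-130,10),(-50,-130,10)),((-90,130,10),(-50,130,10)))
for V in ([0],[1],[0,1]):
    print('plate',V,edgefit(P,[*ctr,yaw],[(ims[i],Cs[i]) for i in V],span=(.004,.004,.03)))
p=edgefit(P,[*ctr,yaw],[(ims[i],Cs[i]) for i in(0,1)],span=(.004,.004,.03))[0]
ok=lambda u:(u[:,1]<240)
n=np.array([-np.sin(p[2]),np.cos(p[2])])
res={}
for nm,h,o in(('wide',24,.08),('narrow',16,0.)):
    q=[*(p[:2]+o*n),p[2]]; print(nm,'from plate',np.round(q,4))
    for V in ([0],[1],[0,1]): 
        e=edgefit(slotseg(h),q,[(ims[i],Cs[i]) for i in V],z=.01,span=(.005,.005,.03),valid=ok); print('  ',V,np.round(e[0],4),e[1:])
    res[nm]=(h,q,e[0])
v=ims[1].copy()
for nm,(h,q,e) in res.items():
    for pp,col in((q,(0,255,0)),(e,(0,0,255))):
        for A,B in slotseg(h):
            a,b=proj(pose(np.array([A,B]),pp,.01),Cs[1]); cv2.line(v,tuple((a*8).round().astype(int)),tuple((b*8).round().astype(int)),col,1,shift=3)
for A,B in P:
    a,b=proj(pose(np.array([A,B]),p,0),Cs[1]); cv2.line(v,tuple((a*8).round().astype(int)),tuple((b*8).round().astype(int)),(255,0,0),1,shift=3)
cv2.imwrite('pics/w3f.png',cv2.resize(np.hstack([v[95:250,245:400],ims[1][95:250,245:400]]),None,fx=2.58,fy=3.8,interpolation=0))
E
```

```text
[[ 0.4329 -0.2845  0.01  ]
 [ 0.4815 -0.0333  0.01  ]] 0.2558741051518188
rack0 [ 0.54553529 -0.1760266 ] -0.19126958241092892
plate [0] (array([ 0.54733546, -0.17766526, -0.19743293]), np.float64(-47.83682632446289), np.float32(-33.23222))
plate [1] (array([ 0.54707488, -0.17834293, -0.19273965]), np.float64(-54.92919921875), np.float32(-39.101547))
plate [0, 1] (array([ 0.54735231, -0.17821921, -0.19573977]), np.float64(-100.13246154785156), np.float32(-72.33377))
wide from plate [ 0.5629 -0.0997 -0.1957]
   [0] [ 0.5582 -0.099  -0.1975] (np.float64(-57.20602035522461), np.float32(-36.026363))
   [1] [ 0.5586 -0.0987 -0.1862] (np.float64(-55.55056381225586), np.float32(-41.821))
   [0, 1] [ 0.5585 -0.0987 -0.1913] (np.float64(-112.2840805053711), np.float32(-77.84737))
narrow from plate [ 0.5474 -0.1782 -0.1957]
   [0] [ 0.5432 -0.1771 -0.1802] (np.float64(-55.42750549316406), np.float32(-43.27124))
   [1] [ 0.5434 -0.1767 -0.1869] (np.float64(-56.67997741699219), np.float32(-36.98037))
   [0, 1] [ 0.5433 -0.1769 -0.1835] (np.float64(-111.90106201171875), np.float32(-80.25161))
```

View pics/w3f.png

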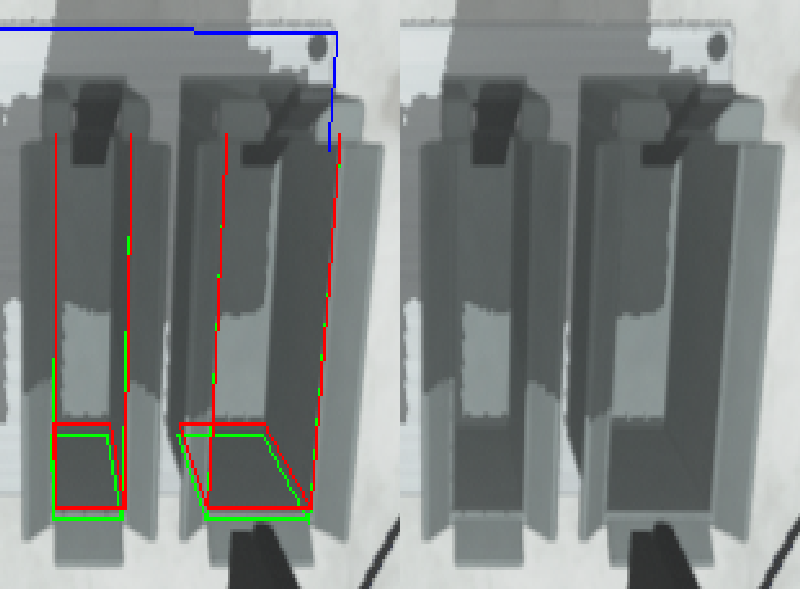

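```bash
python3 - <<'E'
from h import *
plan((.5506,.2978,.42,.222),(.5506,.2978,.2775,.222),(.5506,.2978,.4775,.222))
E
```

```text
[0.159, 1.0, 0.061, 0.001, -0.0, -0.241] rows 3.0
[0.031, 1.0, 0.06, 0.0, -0.0, -0.238] rows 3.0
[-0.094, 1.0, 0.061, 0.001, -0.001, -0.238] rows 3.0
[-0.063, 0.284, 0.017, 0.0, 0.0, -0.069] rows 0.9
--
[0.0, -0.0, 0.95, 0.0, 0.0, -0.0] rows 2.8
--
[0.0, 0.0, -1.0, 0.0, 0.0, -0.0] rows 3.0
[0.0, 0.0, -0.333, 0.0, 0.0, -0.0] rows 1.0
--
```

Call:
play_rows --pt "0.159 1.0 0.061 0 0 -0.241" --pt "0.159 1.0 0.061 0 0 -0.241" --pt "0.159 1.0 0.061 0 0 -0.241"

```text
time: 5.25
ee_pos: [0.5388, -0.0461, 0.4408]
eef_rot: [0.031, 1.0, 0.0, 0.0]
ft_force: [0.7, -0.4, 0.4]
width: 0.0867
grip_force: 0.0
```

Call:
play_rows --pt "0.031 1.0 0.06 0 0 -0.238" --pt "0.031 1.0 0.06 0 0 -0.238" --pt "0.031 1.0 0.06 0 0 -0.238"

```text
time: 5.55
ee_pos: [0.5432, 0.104, 0.432]
eef_rot: [-0.032, 0.999, 0.001, 0.0]
ft_force: [0.6, 0.2, 0.8]
width: 0.0869
grip_force: 0.0
```

Call:
play_rows --pt "-0.094 1.0 0.061 0 0 -0.238" --pt "-0.094 1.0 0.061 0 0 -0.238" --pt "-0.094 1.0 0.061 0 0 -0.238" --pt "-0.094 1.0 0.061 0 0 -0.238"

```text
time: 5.95
ee_pos: [0.546, 0.2606, 0.4212]
eef_rot: [-0.099, 0.995, 0.002, -0.002]
ft_force: [-0.3, -0.1, -0.9]
width: 0.0869
grip_force: 0.0
```

Call:
play_rows --pt "-0.063 0.284 0.017 0 0 -0.069" --pt "-0.063 0.284 0.017 0 0 -0.069" --pt "-0.063 0.284 0.017 0 0 -0.069" --pt "-0.063 0.284 0.017 0 0 -0.069"

```text
time: 6.35
ee_pos: [0.5504, 0.2941, 0.4202]
eef_rot: [-0.11, 0.994, -0.0, -0.0]
ft_force: [0.4, -0.2, -0.4]
width: 0.0872
grip_force: 0.0
```

```bash
python3 - <<'E'
from h import *
s=now(); plan((.5506,.2978,.2775,.222))
s,im=shot('wrist'); cv2.imwrite('pics/w4.png',im); C=cam('wrist',s)
for w,p in((42,[.5457,.2967,.222]),(26,[.548,.1985,-.04])):
    S=casseg(w); print(edgefit(S[:6]+S[6:8],p,[(im,C)],span=(.005,.005,.04),valid=lambda u:u[:,1]<270))
E
```

```text
t 6.35 pos [0.5504 0.2941 0.4202] yaw 0.2208 rv [-0.      0.0004] F [ 0.4 -0.2 -0.4] w 0.0872 g 0.0
[-0.007, 0.024, 0.952, 0.0, -0.001, -0.002] rows 2.9
--
(array([0.54506982, 0.2967154 , 0.21954924]), np.float64(-66.14449310302734), np.float32(-64.56181))
(array([ 0.54885587,  0.19560621, -0.10753915]), np.float64(-73.13282775878906), np.float32(-70.5046))
```

Call:
play_rows --pt "-0.005 0.024 0.952 0 0 0" --pt "-0.005 0.024 0.952 0 0 0" --pt "-0.005 0.024 0.952 0 0 0" --pt "-0.005 0.024 0.952 0 0 0" --pt "-0.005 0.024 0.952 0 0 0"

```text
time: 6.9
ee_pos: [0.5513, 0.2968, 0.2787]
eef_rot: [-0.109, 0.994, -0.0, 0.0]
ft_force: [0.4, 0.6, 1.2]
width: 0.0872
grip_force: 0.0
```

Call:
play_rows --pt "0 0 0 0 0 0" --pt "0 0 0 0 0 0" --pt "0 0 0 0 0 0" --pt "0 0 0 0 0 0" --pt "0 0 0 0 0 0" --fingers -1 --squeeze 50

```text
time: 7.4
ee_pos: [0.5511, 0.2972, 0.278]
eef_rot: [-0.11, 0.994, 0.0, 0.0]
ft_force: [0.0, -0.2, -0.7]
width: 0.0548
grip_force: 0.0
```

Call:
play_rows --pt "0 0 0 0 0 0" --pt "0 0 0 0 0 0" --pt "0 0 0 0 0 0"

```text
time: 7.7
ee_pos: [0.551, 0.2971, 0.2775]
eef_rot: [-0.11, 0.994, 0.0, -0.0]
ft_force: [-0.6, -0.2, -0.2]
width: 0.0309
grip_force: 0.0
```

```bash
python3 - <<'E'
from h import *
now(); plan((.5506,.2978,.4775,.222),(.5642,-.0997,.4775,-.192))
E
```

```text
t 7.7 pos [0.551  0.2971 0.2775] yaw 0.2196 rv [0.     0.0001] F [-0.6 -0.2 -0.2] w 0.0309 g 0.0
[0.001, 0.004, -1.0, 0.0, -0.0, -0.003] rows 3.0
[0.001, 0.001, -0.333, 0.0, -0.0, -0.002] rows 1.0
--
[0.19, -1.0, -0.0, 0.0, -0.0, 0.304] rows 3.1
[0.029, -1.0, -0.0, -0.0, -0.0, 0.298] rows 3.0
[-0.08, -0.628, -0.0, -0.0, -0.0, 0.189] rows 1.9
--
```

Call:
play_rows --pt "0 0 0 0 0 0" --pt "0 0 0 0 0 0" --pt "0 0 0 0 0 0" --pt "0 0 0 0 0 0"

```text
time: 8.1
ee_pos: [0.5509, 0.2973, 0.2774]
eef_rot: [-0.11, 0.994, 0.0, -0.0]
ft_force: [0.6, 1.1, -0.6]
width: 0.0155
grip_force: 50.0
```

Call:
play_rows --pt "0 0 -0.3 0 0 0" --pt "0 0 -0.6 0 0 0" --pt "0 0 -0.9 0 0 0" --pt "0 0 -1.0 0 0 0" --pt "0 0 -1.0 0 0 0"

```text
time: 8.6
ee_pos: [0.5513, 0.2971, 0.4295]
eef_rot: [-0.109, 0.994, 0.001, 0.002]
ft_force: [0.7, 0.4, -4.2]
width: 0.0155
grip_force: 50.0
```

Call:
play_rows --pt "0 0 -0.333 0 0 0" --pt "0 0 -0.333 0 0 0" --pt "0 0 -0.333 0 0 0" --pt "0 0 -0.333 0 0 0"

```text
time: 9.0
ee_pos: [0.5508, 0.2972, 0.4745]
eef_rot: [-0.11, 0.994, -0.001, -0.002]
ft_force: [0.2, -0.7, -3.7]
width: 0.0158
grip_force: 50.0
```

```bash
python3 - <<'E'
from h import *
now(); s,im=shot('wrist'); cv2.imwrite('pics/w5.png',im); C=cam('wrist',s)
y=(R.from_quat(s['eef_rot'])*Rt(0).inv()).as_rotvec()[2]; g=np.array(s['ee_pos'])
p0=[*(g[:2]-.005*np.array([np.cos(y),np.sin(y)])),y]; z=g[2]-.1635-.114
S=casseg(42)
for dz in(-.002,0,.002):
    e=edgefit(S[:6]+S[6:8],p0,[(im,C)],z=z+dz,span=(.006,.006,.04),valid=lambda u:u[:,1]<270)
    d=e[0]-p0; c,sn=np.cos(y),np.sin(y); print(dz,'dx,dy(hand),dyaw',(d[0]*c+d[1]*sn).round(4),(-d[0]*sn+d[1]*c).round(4),d[2].round(4),e[1:])
plan((.5642,-.0997,.4775,-.192))
E
```

```text
t 9.0 pos [0.5508 0.2972 0.4745] yaw 0.2197 rv [-0.0019  0.0038] F [ 0.2 -0.7 -3.7] w 0.0158 g 50.0
-0.002 dx,dy(hand),dyaw -0.0004 0.0001 0.0005 (np.float64(-58.08960723876953), np.float32(-57.42528))
0 dx,dy(hand),dyaw -0.0008 -0.0004 -0.0105 (np.float64(-58.20466232299805), np.float32(-56.355873))
0.002 dx,dy(hand),dyaw -0.0009 -0.0001 -0.0061 (np.float64(-57.69561004638672), np.float32(-54.429142))
[0.188, -1.0, -0.005, -0.002, -0.003, 0.302] rows 3.1
[0.028, -1.0, -0.006, -0.001, -0.002, 0.297] rows 3.0
[-0.08, -0.624, -0.005, -0.001, -0.002, 0.187] rows 1.9
--
```

Call:
play_rows --pt "0.188 -1.0 -0.005 0 0 0.302" --pt "0.188 -1.0 -0.005 0 0 0.302" --pt "0.188 -1.0 -0.005 0 0 0.302" --pt "0.188 -1.0 -0.005 0 0 0.302"

```text
time: 9.45
ee_pos: [0.5568, 0.1363, 0.4775]
eef_rot: [-0.025, 1.0, -0.002, -0.0]
ft_force: [0.9, -0.7, -3.7]
width: 0.0158
grip_force: 50.0
```

Call:
play_rows --pt "0.028 -1.0 -0.006 0 0 0.297" --pt "0.028 -1.0 -0.006 0 0 0.297" --pt "0.028 -1.0 -0.006 0 0 0.297" --pt "0.028 -1.0 -0.006 0 0 0.297"

```text
time: 9.85
ee_pos: [0.5606, -0.0137, 0.4783]
eef_rot: [0.053, 0.999, -0.002, -0.0]
ft_force: [0.2, -0.2, -3.0]
width: 0.0157
grip_force: 50.0
```

Call:
play_rows --pt "-0.08 -0.624 -0.005 0 0 0.187" --pt "-0.08 -0.624 -0.005 0 0 0.187" --pt "-0.08 -0.624 -0.005 0 0 0.187" --pt "-0.08 -0.624 -0.005 0 0 0.187" --pt "-0.08 -0.624 -0.005 0 0 0.187"

```text
time: 10.35
ee_pos: [0.5645, -0.0984, 0.4788]
eef_rot: [0.095, 0.995, 0.0, -0.001]
ft_force: [0.3, -0.1, -3.0]
width: 0.0156
grip_force: 50.0
```

```bash
python3 - <<'E'
from h import *
now(); plan((.5648,-.0997,.400,-.192))
E
```

```text
t 10.35 pos [ 0.5645 -0.0984  0.4788] yaw -0.1906 rv [0.0005 0.0017] F [ 0.3 -0.1 -3. ] w 0.0156 g 50.0
[-0.004, -0.008, 0.525, 0.001, -0.003, 0.003] rows 1.6
--
```

Call:
play_rows --pt "-0.004 -0.008 0.3 0 0 0.003" --pt "-0.004 -0.008 0.525 0 0 0.003" --pt "-0.004 -0.008 0.525 0 0 0.003" --pt "-0.004 -0.008 0.525 0 0 0.003"

```text
time: 10.75
ee_pos: [0.5649, -0.0999, 0.4017]
eef_rot: [0.096, 0.995, 0.0, -0.0]
ft_force: [-0.3, 0.0, -2.8]
width: 0.0156
grip_force: 50.0
```

```bash
python3 - <<'E'
from h import *
s=now(); s,im=shot('wrist'); cv2.imwrite('pics/w6.png',im); C=cam('wrist',s); v=im.copy()
def draw(S,p,z,col):
    for A,B in S:
        a,b=proj(pose(np.array([A,B]),p,z),C); cv2.line(v,tuple((a*8).round().astype(int)),tuple((b*8).round().astype(int)),col,1,shift=3)
y=-.192; g=np.array(s['ee_pos']); hp=[*(g[:2]-.0057*np.array([np.cos(y),np.sin(y)])),y]
draw(casseg(42)[:6],hp,g[2]-.2775,(0,255,0))
draw(slotseg(24)[:2],[.5593,-.0987,y],.01,(0,0,255)); draw(slotseg(16)[:2],[.5440,-.1769,y],.01,(0,0,255))
draw(seg(((-90,-130,10),(-90,130,10)),((-90,130,10),(-50,130,10))),[.5440,-.1769,y],0,(255,0,0))
draw(seg(((-58,-24,96),(-58,24,96)),((-46,-8,57),(-46,8,57))),[.5593,-.0987,y],.01,(0,255,255))
cv2.imwrite('pics/w6v.png',np.hstack([cv2.resize(x[100:285,180:340],None,fx=2.5,fy=3,interpolation=3) for x in (v,im)]))
E
```

```text
t 10.75 pos [ 0.5649 -0.0999  0.4017] yaw -0.192 rv [0.0001 0.0007] F [-0.3  0.  -2.8] w 0.0156 g 50.0
```

View pics/w6v.png

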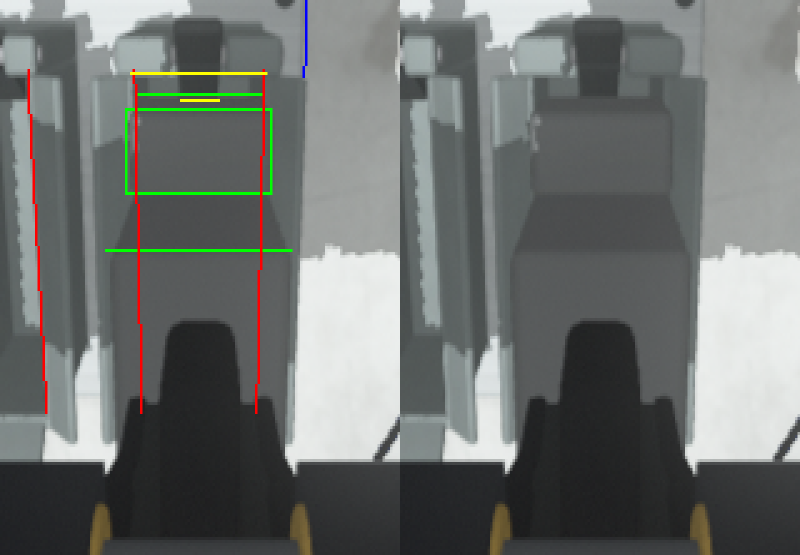

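Call:
play_rows --pt "0 0 0.1 0 0 0" --pt "0 0 0.2 0 0 0" --pt "0 0 0.3 0 0 0" --pt "0 0 0.35 0 0 0" --pt "0 0 0.35 0 0 0"

```text
time: 11.3
ee_pos: [0.5653, -0.1011, 0.348]
eef_rot: [0.097, 0.995, -0.0, 0.001]
ft_force: [4.6, -0.9, -2.9]
width: 0.016
grip_force: 50.0
```

Call:
play_rows --pt "0 0 0.06 0 0 0" --pt "0 0 0.12 0 0 0" --pt "0 0 0.18 0 0 0" --pt "0 0 0.22 0 0 0" --pt "0 0 0.22 0 0 0"

```text
time: 11.8
ee_pos: [0.5655, -0.1011, 0.3153]
eef_rot: [0.097, 0.995, -0.0, 0.001]
ft_force: [7.5, -0.3, -3.0]
width: 0.0157
grip_force: 50.0
```

Call:
play_rows --pt "0 0 0.05 0 0 0" --pt "0 0 0.1 0 0 0" --pt "0 0 0.14 0 0 0" --pt "0 0 0.15 0 0 0" --pt "0 0 0.15 0 0 0"

```text
time: 12.3
ee_pos: [0.5642, -0.1009, 0.2922]
eef_rot: [0.097, 0.995, 0.0, -0.001]
ft_force: [-0.2, -0.8, -2.7]
width: 0.0156
grip_force: 50.0
```

Call:
play_rows --pt "0 0 0.01 0 0 0" --pt "0 0 0.02 0 0 0" --pt "0 0 0.02 0 0 0"

```text
time: 12.6
ee_pos: [0.5648, -0.101, 0.2913]
eef_rot: [0.097, 0.995, 0.0, 0.0]
ft_force: [-3.9, 1.1, 8.7]
width: 0.0155
grip_force: 50.0
```

Call:
play_rows --pt "0 0 -0.02 0 0 0" --pt "0 0 -0.02 0 0 0" --pt "0 0 -0.02 0 0 0" --pt "0 0 -0.02 0 0 0" --fingers -0.1

```text
time: 13.0
ee_pos: [0.5647, -0.1009, 0.2931]
eef_rot: [0.097, 0.995, 0.0, 0.0]
ft_force: [-0.7, -0.3, 0.4]
width: 0.0366
grip_force: 0.0
```

Call:
play_rows --pt "0 0 -0.3 0 0 0" --pt "0 0 -0.6 0 0 0" --pt "0 0 -1.0 0 0 0" --pt "0 0 -1.0 0 0 0" --pt "0 0 -1.0 0 0 0"

```text
time: 13.5
ee_pos: [0.565, -0.1012, 0.445]
eef_rot: [0.097, 0.995, 0.0, 0.002]
ft_force: [0.3, 0.2, -1.4]
width: 0.039
grip_force: 0.0
```

```bash
python3 - <<'E'
from h import *
s=now(); s,im=shot('wrist'); cv2.imwrite('pics/w7.png',im); C=cam('wrist',s); v=im.copy()
p=[.5593,-.0987,-.192]; print(edgefit(casseg(42)[3:4]+casseg(42)[6:8],p,[(im,C)],z=.014,valid=lambda u:u[:,1]<260))
y=-.04; g=[.548+.005,.1975]
plan((.551,.1975,.44,-.04))
E
```

```text
t 13.5 pos [ 0.565  -0.1012  0.445 ] yaw -0.1935 rv [ 0.0006 -0.0038] F [ 0.3  0.2 -1.4] w 0.039 g 0.0
(array([ 0.56009714, -0.10132928, -0.19328713]), np.float64(-34.55579376220703), np.float32(-20.347586))
[0.244, 1.0, 0.01, 0.0, 0.001, -0.151] rows 3.1
[0.154, 0.95, 0.01, 0.001, 0.0, -0.142] rows 2.9
--
```

Call:
play_rows --pt "0.244 1.0 0.01 0 0 -0.151" --pt "0.244 1.0 0.01 0 0 -0.151" --pt "0.244 1.0 0.01 0 0 -0.151" --pt "0.244 1.0 0.01 0 0 -0.151"

```text
time: 13.95
ee_pos: [0.5567, 0.061, 0.4388]
eef_rot: [0.052, 0.999, 0.001, -0.002]
ft_force: [0.3, -0.1, -0.4]
width: 0.0391
grip_force: 0.0
```

Call:
play_rows --pt "0.154 0.95 0.01 0 0 -0.142" --pt "0.154 0.95 0.01 0 0 -0.142" --pt "0.154 0.95 0.01 0 0 -0.142" --pt "0.154 0.95 0.01 0 0 -0.142" --pt "0.154 0.95 0.01 0 0 -0.142" --fingers 0.4

```text
time: 14.45
ee_pos: [0.5506, 0.1985, 0.4378]
eef_rot: [0.019, 1.0, -0.001, -0.002]
ft_force: [0.6, -0.7, 1.2]
width: 0.06
grip_force: 0.0
```

Call:
play_rows --pt "0 0 0 0 0 0" --pt "0 0 0 0 0 0"

```text
time: 14.65
ee_pos: [0.5513, 0.1959, 0.4396]
eef_rot: [0.021, 1.0, -0.0, -0.0]
ft_force: [0.6, 0.4, 0.3]
width: 0.0607
grip_force: 0.0
```

```bash
python3 - <<'E'
from h import *
s=now(); s,im=shot('wrist'); cv2.imwrite('pics/w8.png',im); C=cam('wrist',s); v=im.copy()
S=casseg(26)
T=seg(((-21,-8,128),(20,-8,128)),((-21,8,128),(20,8,128)))
for nm,Q in(('a',S[2:4]+S[6:8]+S[0:1]+S[4:6]),('b',S[2:4]+S[6:8]+S[0:1]+S[4:6]+T),('toe',S[0:6])):
    e=edgefit(Q,[.548,.1975,-.04],[(im,C)],span=(.005,.005,.08),valid=lambda u:u[:,1]<262); print(nm,e)
    if nm=='b':
        for A,B in S+T:
            a,b=proj(pose(np.array([A,B]),e[0]),C); cv2.line(v,tuple((a*8).round().astype(int)),tuple((b*8).round().astype(int)),(0,255,0),1,shift=3)
cv2.imwrite('pics/w8v.png',np.hstack([cv2.resize(x[140:290,200:310],None,fx=3.6,fy=3.6,interpolation=0) for x in (v,im)]))
E
```

```text
t 14.65 pos [0.5513 0.1959 0.4396] yaw -0.0425 rv [-0.0006  0.0006] F [0.6 0.4 0.3] w 0.0607 g 0.0
a (array([ 0.54825582,  0.19829134, -0.04181112]), np.float64(-65.94878387451172), np.float32(-65.05004))
b (array([ 0.54825757,  0.19849102, -0.03947974]), np.float64(-68.81104278564453), np.float32(-65.50105))
toe (array([ 0.5482094 ,  0.19714982, -0.04659151]), np.float64(-62.86241912841797), np.float32(-61.690445))
```

View pics/w8v.png

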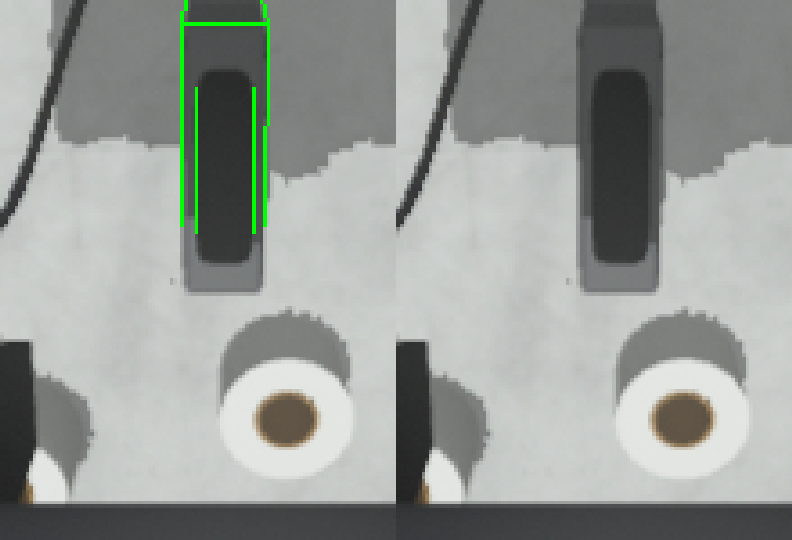

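```bash
python3 - <<'E'
from h import *
plan((.5532,.1982,.2775,-.041))
E
```

```text
[-0.012, 0.014, 1.0, -0.001, -0.001, -0.002] rows 3.0
[-0.001, 0.001, 0.082, 0.0, 0.0, -0.0] rows 0.2
--
```

Call:
play_rows --pt "-0.012 0.014 0.3 0 0 0" --pt "-0.012 0.014 0.6 0 0 0" --pt "-0.012 0.014 0.9 0 0 0" --pt "-0.012 0.014 1.0 0 0 0"

```text
time: 15.1
ee_pos: [0.5515, 0.1982, 0.2859]
eef_rot: [0.021, 1.0, -0.001, -0.003]
ft_force: [-0.4, -0.8, -0.5]
width: 0.0605
grip_force: 0.0
```

Call:
play_rows --pt "0 0 0.08 0 0 0" --pt "0 0 0.08 0 0 0" --pt "0 0 0.08 0 0 0"

```text
time: 15.4
ee_pos: [0.5536, 0.1996, 0.28]
eef_rot: [0.02, 1.0, 0.001, 0.001]
ft_force: [-0.1, 0.9, 0.3]
width: 0.061
grip_force: 0.0
```

Call:
play_rows --pt "0 0 0 0 0 0" --pt "0 0 0 0 0 0" --pt "0 0 0 0 0 0" --pt "0 0 0 0 0 0" --pt "0 0 0 0 0 0" --fingers -1 --squeeze 50

```text
time: 15.9
ee_pos: [0.5529, 0.1995, 0.2783]
eef_rot: [0.02, 1.0, 0.0, 0.0]
ft_force: [-0.3, -0.1, -0.4]
width: 0.0286
grip_force: 0.0
```

Call:
play_rows --pt "0 0 0 0 0 0" --pt "0 0 0 0 0 0" --pt "0 0 0 0 0 0" --pt "0 0 0 0 0 0"

```text
time: 16.3
ee_pos: [0.5528, 0.1994, 0.2781]
eef_rot: [0.02, 1.0, -0.0, -0.0]
ft_force: [-0.4, -0.6, -0.2]
width: 0.0155
grip_force: 49.9
```

Call:
play_rows --pt "0 0 -0.3 0 0 0" --pt "0 0 -0.6 0 0 0" --pt "0 0 -0.9 0 0 0" --pt "0 0 -1.0 0 0 0" --pt "0 0 -1.0 0 0 0"

```text
time: 16.8
ee_pos: [0.5532, 0.1995, 0.4302]
eef_rot: [0.02, 1.0, 0.001, 0.002]
ft_force: [-0.3, -0.7, -3.1]
width: 0.0155
grip_force: 49.9
```

Call:
play_rows --pt "0 0 -0.333 0 0 0" --pt "0 0 -0.333 0 0 0" --pt "0 0 -0.333 0 0 0" --pt "0 0 -0.333 0 0 0"

```text
time: 17.2
ee_pos: [0.5527, 0.1996, 0.4755]
eef_rot: [0.02, 1.0, -0.001, -0.002]
ft_force: [0.0, 0.2, -2.5]
width: 0.0158
grip_force: 49.9
```

```bash
python3 - <<'E'
from h import *
now(); s,im=shot('wrist'); cv2.imwrite('pics/w9.png',im); C=cam('wrist',s)
y=(R.from_quat(s['eef_rot'])*Rt(0).inv()).as_rotvec()[2]; g=np.array(s['ee_pos'])
p0=[*(g[:2]-.005*np.array([np.cos(y),np.sin(y)])),y]; z=g[2]-.2781
S=casseg(26)
for dz in(-.002,0,.002):
    e=edgefit(S[:6]+S[6:8],p0,[(im,C)],z=z+dz,span=(.006,.006,.04),valid=lambda u:u[:,1]<270)
    d=e[0]-p0; c,sn=np.cos(y),np.sin(y); print(dz,'dx,dy(hand),dyaw',(d[0]*c+d[1]*sn).round(4),(-d[0]*sn+d[1]*c).round(4),d[2].round(4),e[1:])
plan((.5439+.0049,-.1784-.001,.4775,-.193))
E
```

```text
t 17.2 pos [0.5527 0.1996 0.4755] yaw -0.04 rv [-0.0016  0.0032] F [ 0.   0.2 -2.5] w 0.0158 g 49.9
-0.002 dx,dy(hand),dyaw 0.0011 -0.0004 0.0015 (np.float64(-53.941368103027344), np.float32(-49.219543))
0 dx,dy(hand),dyaw 0.0008 -0.0 0.0097 (np.float64(-53.8621826171875), np.float32(-51.162506))
0.002 dx,dy(hand),dyaw 0.0003 -0.0004 0.0007 (np.float64(-53.81040573120117), np.float32(-52.52182))
[-0.03, -1.0, -0.003, -0.001, -0.002, 0.116] rows 3.0
[-0.091, -1.0, -0.004, -0.002, -0.002, 0.116] rows 3.0
[-0.078, -0.516, -0.003, -0.001, -0.002, 0.06] rows 1.6
--
```

Call:
play_rows --pt "-0.03 -1.0 -0.003 0 0 0.116" --pt "-0.03 -1.0 -0.003 0 0 0.116" --pt "-0.03 -1.0 -0.003 0 0 0.116" --pt "-0.03 -1.0 -0.003 0 0 0.116"

```text
time: 17.65
ee_pos: [0.551, 0.0411, 0.4778]
eef_rot: [0.056, 0.998, -0.002, -0.0]
ft_force: [0.9, -0.6, -2.6]
width: 0.0158
grip_force: 49.9
```

Call:
play_rows --pt "-0.091 -1.0 -0.004 0 0 0.116" --pt "-0.091 -1.0 -0.004 0 0 0.116" --pt "-0.091 -1.0 -0.004 0 0 0.116" --pt "-0.091 -1.0 -0.004 0 0 0.116"

```text
time: 18.05
ee_pos: [0.5483, -0.109, 0.4783]
eef_rot: [0.086, 0.996, -0.002, -0.001]
ft_force: [-0.1, 0.5, -2.6]
width: 0.0154
grip_force: 49.9
```

Call:
play_rows --pt "-0.075 -0.516 -0.003 0 0 0.06" --pt "-0.075 -0.516 -0.003 0 0 0.06" --pt "-0.075 -0.516 -0.003 0 0 0.06" --pt "-0.075 -0.516 -0.003 0 0 0.06" --pt "-0.075 -0.516 -0.003 0 0 0.06"

```text
time: 18.55
ee_pos: [0.5488, -0.1781, 0.4786]
eef_rot: [0.096, 0.995, 0.0, -0.001]
ft_force: [0.1, 0.6, -1.8]
width: 0.0157
grip_force: 49.9
```

```bash
python3 - <<'E'
from h import *
now(); plan((.5481,-.1794,.400,-.193))
E
```

```text
t 18.55 pos [ 0.5488 -0.1781  0.4786] yaw -0.1915 rv [0.0007 0.0014] F [ 0.1  0.6 -1.8] w 0.0157 g 49.9
[0.002, -0.01, 0.524, 0.001, -0.003, 0.003] rows 1.6
--
```

Call:
play_rows --pt "0.002 -0.01 0.3 0 0 0.003" --pt "0.002 -0.01 0.524 0 0 0.003" --pt "0.002 -0.01 0.524 0 0 0.003" --pt "0.002 -0.01 0.524 0 0 0.003" --pt "0.002 -0.01 0.524 0 0 0.003"

```text
time: 19.05
ee_pos: [0.5485, -0.1806, 0.4031]
eef_rot: [0.097, 0.995, -0.0, 0.001]
ft_force: [0.6, -0.7, -1.7]
width: 0.0154
grip_force: 49.9
```

```bash
python3 - <<'E'
from h import *
s=now(); s,im=shot('wrist'); cv2.imwrite('pics/w10.png',im); C=cam('wrist',s); v=im.copy()
def draw(S,p,z,col):
    for A,B in S:
        a,b=proj(pose(np.array([A,B]),p,z),C); cv2.line(v,tuple((a*8).round().astype(int)),tuple((b*8).round().astype(int)),col,1,shift=3)
y=-.193; g=np.array(s['ee_pos']); hp=[*(g[:2]-.0042*np.array([np.cos(y),np.sin(y)])),y]
draw(casseg(26)[:6],hp,g[2]-.2781,(0,255,0))
draw(slotseg(16)[:2],[.5439,-.1784,y],.01,(0,0,255))
draw(seg(((-58,-16,96),(-58,16,96))),[.5439,-.1784,y],.01,(0,255,255))
cv2.imwrite('pics/w10v.png',np.hstack([cv2.resize(x[100:285,180:340],None,fx=2.5,fy=3,interpolation=3) for x in (v,im)]))
E
```

```text
t 19.05 pos [ 0.5485 -0.1806  0.4031] yaw -0.1938 rv [-0.     -0.0028] F [ 0.6 -0.7 -1.7] w 0.0154 g 49.9
```

View pics/w10v.png

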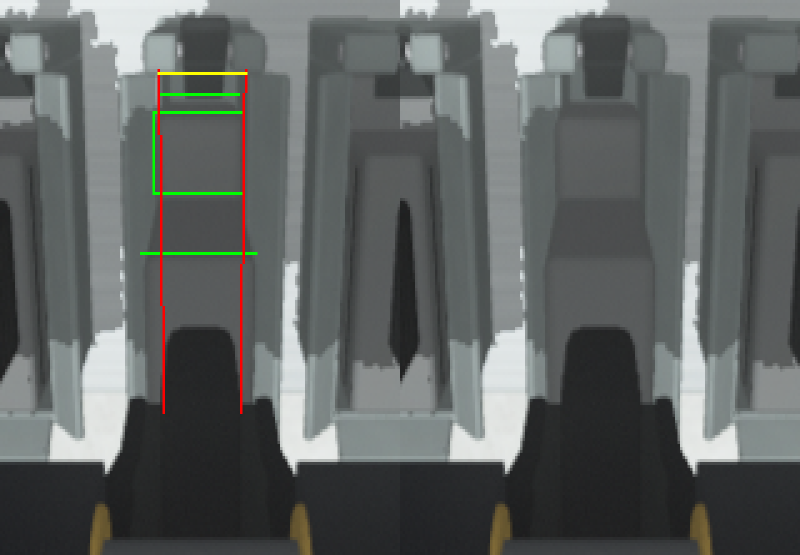

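Call:
play_rows --pt "0.013 0.013 0 0 0 0" --pt "0.013 0.013 0 0 0 0" --pt "0.013 0.013 0 0 0 0"

```text
time: 19.4
ee_pos: [0.5464, -0.1785, 0.4014]
eef_rot: [0.097, 0.995, 0.0, 0.0]
ft_force: [0.0, -0.2, -2.8]
width: 0.0158
grip_force: 49.9
```

Call:
play_rows --pt "0 0 0.08 0 0 0" --pt "0 0 0.16 0 0 0" --pt "0 0 0.22 0 0 0" --pt "0 0 0.22 0 0 0"

```text
time: 19.8
ee_pos: [0.5459, -0.1782, 0.3658]
eef_rot: [0.097, 0.995, 0.0, -0.002]
ft_force: [0.1, -0.4, -1.9]
width: 0.0162
grip_force: 49.9
```

Call:
play_rows --pt "0 0 0.08 0 0 0" --pt "0 0 0.16 0 0 0" --pt "0 0 0.24 0 0 0" --pt "0 0 0.3 0 0 0" --pt "0 0 0.3 0 0 0"

```text
time: 20.3
ee_pos: [0.5473, -0.1786, 0.3223]
eef_rot: [0.097, 0.995, -0.0, 0.002]
ft_force: [6.7, -2.1, -1.3]
width: 0.0157
grip_force: 50.0
```

Remaining about 30 mm; latch is pushing as with the first.

Call:
play_rows --pt "0 0 0.06 0 0 0" --pt "0 0 0.12 0 0 0" --pt "0 0 0.17 0 0 0" --pt "0 0 0.19 0 0 0" --pt "0 0 0.19 0 0 0"

```text
time: 20.8
ee_pos: [0.5459, -0.1784, 0.2934]
eef_rot: [0.097, 0.995, 0.0, -0.001]
ft_force: [-0.9, 0.9, -2.4]
width: 0.0155
grip_force: 50.0
```

Call:
play_rows --pt "0 0 0.01 0 0 0" --pt "0 0 0.025 0 0 0" --pt "0 0 0.025 0 0 0"

```text
time: 21.1
ee_pos: [0.5468, -0.1788, 0.292]
eef_rot: [0.097, 0.995, 0.0, 0.001]
ft_force: [-0.7, -0.6, 6.6]
width: 0.0155
grip_force: 50.0
```

Call:
play_rows --pt "0 0 -0.02 0 0 0" --pt "0 0 -0.02 0 0 0" --pt "0 0 -0.02 0 0 0" --pt "0 0 -0.02 0 0 0" --fingers -0.1

```text
time: 21.5
ee_pos: [0.5463, -0.1785, 0.2936]
eef_rot: [0.097, 0.995, 0.0, -0.0]
ft_force: [0.3, 0.9, 0.7]
width: 0.0365
grip_force: 0.0
```

Call:
play_rows --pt "0 0 -0.3 0 0 0" --pt "0 0 -0.6 0 0 0" --pt "0 0 -1.0 0 0 0" --pt "0 0 -1.0 0 0 0" --pt "0 0 -1.0 0 0 0"

```text
time: 22.0
ee_pos: [0.5466, -0.1788, 0.4455]
eef_rot: [0.097, 0.995, 0.0, 0.002]
ft_force: [-0.1, -0.3, -0.6]
width: 0.039
grip_force: 0.0
```

Call:
play_rows --pt "0.5 0.1 -0.1 0 0 0" --pt "0.5 0.1 -0.1 0 0 0" --pt "0.5 0.1 -0.1 0 0 0" --pt "0.5 0.1 -0.1 0 0 0"

```text
time: 22.4
ee_pos: [0.4755, -0.1489, 0.4576]
eef_rot: [0.097, 0.995, 0.0, -0.0]
ft_force: [1.3, -1.0, 0.4]
width: 0.0394
grip_force: 0.0
```

```bash
python3 - <<'E'
from h import *
now(); s,im=shot('wrist'); C=cam('wrist',s); _,sc=shot('scene')
a=cv2.resize(im[100:290,160:400],(460,364),interpolation=3); b=cv2.resize(sc[190:330,255:390],(340,364),interpolation=3)
cv2.imwrite('pics/w11v.png',np.hstack([a,b]))
# rib heights: two-view check of seated grips
for n in('label_roll','parcel_small'): print(n,[np.round(x['point'],3).tolist() for x in spotter.boxes_of('scene',n)])
E
```

```text
t 22.4 pos [ 0.4755 -0.1489  0.4576] yaw -0.1936 rv [0.0008 0.001 ] F [ 1.3 -1.   0.4] w 0.0394 g 0.0
label_roll [[0.542, -0.182, 0.104], [0.656, 0.201, 0.029]]
parcel_small [[0.358, 0.03, 0.048]]
```

View pics/w11v.png

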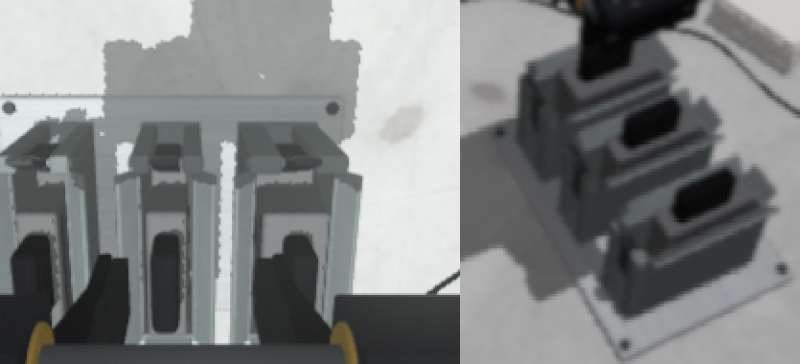

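The picture shows all three cassettes sitting at the same depth. The latches at about (35,155), (165,155) and (300,155) look alike, all closed, and the gripper touches nothing.

```bash
python3 -c "
from h import *
print(job.close_job())"
```

```text
the job is handed in; nothing more can be done
None
```

I loaded the thick cassette into the wide slot and the thin one into the narrow slot, toes at the latch end. Both are home with latches closed as far as the force readings and final pictures show. I then released them and handed the job in at about 22.5 s; no verdict came back.

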